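# Load a sample vial into the bench photometer

### The arm

A 6-joint arm with a two-finger parallel gripper is mounted at the origin on a cart in front of the work surface, level with it; the furniture and walls round the work are solid. World frame = base frame: x ahead of the robot, y to its left, z up, the work surface at z = 0. Lengths are in mm, angles in rad, forces in N, time in s.
With the tool pointing down it reaches from about 400 to 925 mm from the base axis. Payload 12.5 kg.
Tool frame: the origin (TCP) lies at the very end of the fingers, on their centre line; the grasp point (between the pads) lies 19 mm behind it; x points along the fingers, y is the direction in which the jaws open and shut, and the axes are right-handed (so a half turn about x gives the same grasp; the last joint's range is limited). The gripper opens to 95 mm and grips with 3 to 60 N. Pads are 20 mm wide; open, the fingers measure 119 mm over their backs; the gripper's body (75 mm by 180 mm) begins 59 mm behind the grasp point.
Start: joints at [-1.31, 0.491, 1.559, -0, 1.092, -0.106], TCP at [224.167, -583.434, 214.661] pointing down, gripper open.
Joint ranges: [-3.1, 3.1], [-0.84, 2.19], [0.05, 2.79], [-1.13, 4.28], [0.06, 2.93], [-2.69, 2.69]. Speed limits (rad/s): [2.22, 2.22, 2.79, 3.14, 3.14, 3.14].

### API

Orientations are given as [roll, pitch, yaw] about the fixed x, y, z axes, in that order (R = Rz(yaw) Ry(pitch) Rx(roll)).
In Python, from cell import * gives the robot as it stands.
- The arm moves only by the tool step_arm, never from a script. Its argument "steps" is a list of rows, each a list of 4 numbers: the shift along the tool's x, y, z in units of 50 mm (1.0 is 50 mm), then the turn about the tool's x in units of 8 degrees (1.0 is 8 degrees). A call has 1 to 20 rows; each row shifts and turns the commanded pose from where the row before left it, along the tool's axes as they then stand; what a row does not reach is not made up. A row lasts 1/8 s, in which the tool goes at most 62.5 mm and 10.7 degrees, less where a joint would pass 70% of its speed; a pose out of reach is approached as far as the arm can. A call is refused whole if a number of a shift passes 1 or a number of a turn 1, either way. A call with a gripper value outside its range is refused whole. "jaw" is the closure, from 0 (fully open) to 1 (shut), set as the call begins (left out, the last holds). The fingers move at their own pace and stop on an object; the grip force is fixed at half the most. Time passes only in rows, so rows that do not move let the fingers close. It gives the time, the measured TCP pose, the force and the opening at its end, in the units of the state.
- state(): the state, without advancing time (a new reading comes with each control period).
- read_camera(name): name is "side" or "top" or "wrist"; returns the picture (400x640x3 uint8, red, green, blue); there is no depth.
- camera_info(name): a dict with "mtx" (3x3 intrinsics, pixels), "eye" and "attitude" of the camera in the world; the wrist camera has in their place "hand_eye" (4x4, takes a point from camera to tool coordinates, whose origin is the TCP and whose axes are the tool frame's). Camera axes: x right, y down, z forward; pixel columns grow to the right and rows downward; lengths in mm; the calibration is good to about 2 mm. A picture is of the moment at which its call begins: read the wrist's pose just before it. camera_info takes no time and is no camera call.
- job_done(): hands the job in, once; it reports no verdict.
The state is a dict: "t": time; "joints": joint angles; "qvel": joint speeds; "tau": joint torques, N m; "eef_pos": TCP position; "tcp_rot": TCP orientation; "ft_force": force on the tool from outside, world axes, zero at the start; "moment": the same for the moment, N m; "opening": opening from 0.0 (shut) to 1.0 (fully open).
Only numpy, scipy, OpenCV 4.12 (cv2) and the standard library are available. Lean on these libraries where they do the work, as an engineer would, in place of code of your own. Each camera call takes 0.05 s, during which the arm holds its last target.

### The job

Stand the small capped glass vial that is near the front of the worktop, to the right of the photometer, upright in the round well of the photometer's carriage while the carriage is still pulled out. Then push the carriage along its rails, between the lamp and detector blocks, until the spring detent snaps in and it sits fully home; leave the vial standing in the well and do not disturb the small beaker by the timer.

Things in the scene. Friction and masses are not known exactly. Their poses are not given: they have to be found in the camera images.
- vial_mid (a point): Centre (half-way up, on the axis) of the loose sample vial: a round glass vial with a blue screw cap, 23 mm in diameter, 44 mm tall, about 30 g, standing upright on the worktop to the right of the photometer, near the front edge (a similar vial in the back row is not meant). When it stands in the well its lower 15 mm is sunk in, so grip it by the upper half (the upper 29 mm stay free).
- well (a point): Centre of the floor of the round well in the carriage; z is up, x is the direction in which the carriage is pushed home. The well is 28 mm wide (mouth chamfered by 2 mm all round) and 15 mm deep; it is in a flat aluminium block, 60 mm along x, 46 mm across, whose top is 15 mm above this point (48 mm above the worktop). A seated vial has its centre 22 mm above this point.
- tab (a point): Centre of the free upper part of the carriage's push tab: an upright black plate, 10 mm thick along the slide, 30 mm wide across it, at the robot's end of the carriage, 55 mm behind the well; its top is 12 mm above this point and 84 mm above the worktop, and it stands free down to 38 mm below this point. Its axes are those of well; push its back face (5 mm behind this point) in the +x direction of this point.
- carriage (a joint): Travel of the carriage along its rails in m: 0 is fully out (towards the robot), 0.080 is fully home against the stop. It slides with little friction (about 1.2 N) up to about 0.066; there a spring plunger resists, so that 5 to 8 N in all is needed until 0.074 (the crest); beyond that the spring itself drives the carriage to 0.080 and holds it. Let go before the crest, it springs back to about 0.066.
- photometer: The bench photometer, bolted down: grey base plate 220 mm along x, 120 mm across y, 10 mm thick; origin at the centre of its underside on the worktop, x along the slide in the direction of home (away from the robot), z up. The two black lamp and detector blocks (34 x 24 mm, tops 78 mm above the worktop) stand at x = 46 mm, y = +45 and -45 mm; the fully home well lies between them at x = 45 mm. The plunger housing (top 32 mm above the worktop) is at x = 17 mm, y = -48 mm.
- beaker: A bystander: small glass beaker, 50 mm wide and 57 mm tall, loose on the worktop beyond the vial, just in front of the bench timer; origin at the centre of its underside.
Mind the look-alikes: they are no part of the job. There is more than one size of the part that bears vial_mid; the job needs the smallest.

How it is judged (in metres and radians):
On the way:
1. the vial stands upright in the well, down on its floor, while the carriage is still out (travel below 50 mm) (horizontal distance between vial_mid and well below 0.007 m and z of vial_mid in the frame of well below 0.026 m and angle between vial_mid's own z axis and vertical below 0.2 rad and value of joint carriage below 0.05 m), for 0.2 s.
At the end, for the whole second after the job is handed in: The carriage is held home by the detent (travel above 76.5 of 80 mm) and at rest, and the vial stands in its well: axis within 7 mm of the well's, down on the floor (within 4 mm), tilted less than 0.2 rad (value of joint carriage above 0.0765 m and horizontal distance between vial_mid and well below 0.007 m and z of vial_mid in the frame of well below 0.026 m and angle between vial_mid's own z axis and vertical below 0.2 rad and velocity of joint carriage between -0.01 and 0.01 m/s); the robot touches nothing.
It fails at once if the small beaker is moved by more than 30 mm or knocked over (distance of beaker from where it was at the start of the episode above 0.03 m or angle between beaker's own z axis and vertical above 0.5 rad).
It also fails if it takes over 51 s, if anything falls off the work surface, if the arm or the gripper's body presses on something with over 40 N, if the wrist force passes 120 N, or if a joint passes its speed limit or range.

## Working session

There is one attempt and no reset: what is moved stays moved. The work goes in short steps, Python scripts to look and compute and a tool call to move; the robot and the scene stay as the last step left them, time stands still between calls to the robot, and variables do not carry over. Pictures are saved under pics/ and viewed, and the job is handed in when it is done.

Besides the shell and the picture viewer there is one more tool, called after ">>>" as name(argument=value, ...), one argument or row to a line, values as JSON. step_arm: Moves the arm, as the interface text tells. Its arguments: {"type":"object","properties":{"steps":{"type":"array","items":{"type":"array","items":{"type":"number"}}},"jaw":{"type":"number"}},"required":["steps"]}

```bash
mkdir -p pics; ls
python3 - <<'E'
from cell import *
import cv2
s=state();print(s)
for n in ("side","top","wrist"):
    i=read_camera(n);cv2.imwrite(f"pics/{n}0.png",i[:,:,::-1]);print(n,camera_info(n))
E
```

```text
pics
{'t': 0.0, 'joints': array([-1.30961353e+00,  4.91574840e-01,  1.55948442e+00,  2.12763716e-07,
        1.09169062e+00, -1.05625317e-01]), 'qvel': array([-0.00010854, -0.00078363, -0.00155104, -0.00221703,  0.00071754,
        0.00050825]), 'tau': array([-1.33282672e-03, -6.12658024e+01, -2.58186132e+01,  6.91797235e-02,
        4.81723552e-02, -1.70331118e-04]), 'eef_pos': array([ 224.08790221, -583.16926878,  214.0402126 ]), 'tcp_rot': array([-1.6765847 ,  1.5696391 ,  1.83181597]), 'ft_force': array([ 0.03584105, -0.38354154,  0.15511179]), 'moment': array([ 0.06187363, -0.02327862,  0.03865379]), 'opening': 0.9994263038589515}
side {'mtx': array([[479.83396626,   0.        , 320.93537268],
       [  0.        , 479.83396626, 195.42110082],
       [  0.        ,   0.        ,   1.        ]]), 'eye': array([ 370.12197417, -555.21671922,  585.36429914]), 'attitude': array([-2.20186826, -0.02037798, -0.21677718])}
top {'mtx': array([[470.12354461,   0.        , 315.14033002],
       [  0.        , 470.12354461, 206.31333747],
       [  0.        ,   0.        ,   1.        ]]), 'eye': array([340.44006018, 121.64321268, 925.12765706]), 'attitude': array([-2.91013660e+00,  1.44966248e-03, -1.57169419e+00])}
wrist {'mtx': array([[332.79457193,   0.        , 321.09511041],
       [  0.        , 332.79457193, 203.93451902],
       [  0.        ,   0.        ,   1.        ]]), 'hand_eye': array([[-1.01041040e-03, -2.43895105e-01,  9.69801091e-01,
        -1.70192565e+02],
       [ 9.99999226e-01,  4.57073710e-04,  1.15682243e-03,
        -4.12537155e-01],
       [-7.25413911e-04,  9.69801510e-01,  2.43894454e-01,
        -6.73213793e+01],
       [ 0.00000000e+00,  0.00000000e+00,  0.00000000e+00,
         1.00000000e+00]])}
```

View pics/side0.png

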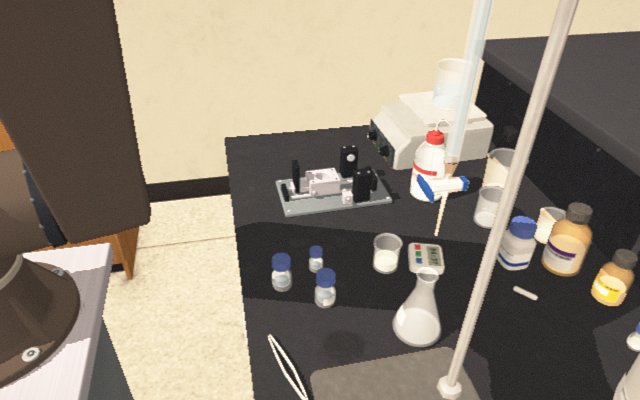

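View pics/top0.png

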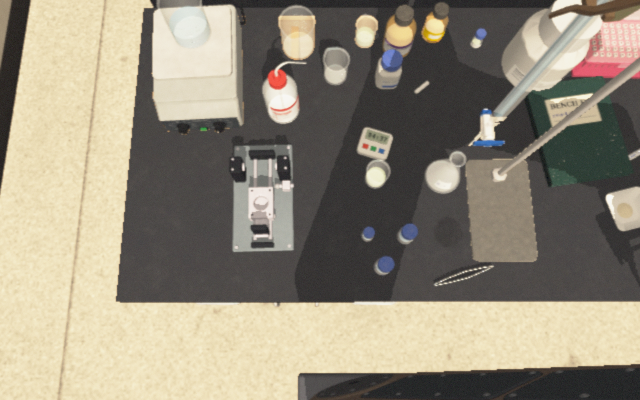

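View pics/wrist0.png

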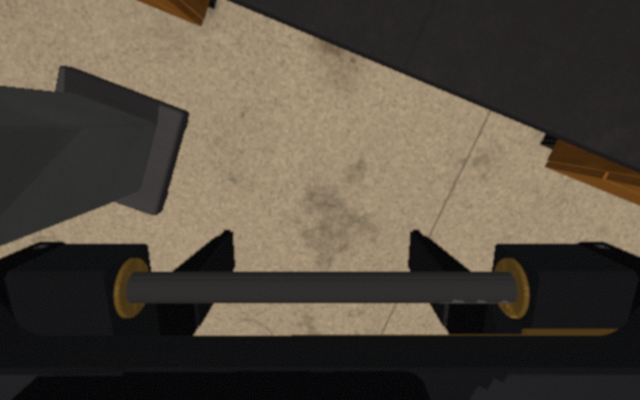

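The side view shows three blue-capped vials at (316,259), (281,272) and (325,288). In the top view they are at (368,234), (385,265) and (408,234), with another in the back row at (479,37). The smallest is (368,234) top, (316,259) side. I'll check it in enlarged crops and measure.

```bash
cat > h.py <<'E'
import numpy as np,cv2
from scipy.spatial.transform import Rotation as Ro
from cell import *
def cam(n,st=None):
    c=camera_info(n)
    if n=="wrist":
        T=np.array(c["hand_eye"]);R=Ro.from_euler("xyz",st["tcp_rot"]).as_matrix()
        return c["mtx"],R@T[:3,:3],R@T[:3,3]+st["eef_pos"]
    return c["mtx"],Ro.from_euler("xyz",c["attitude"]).as_matrix(),c["eye"]
def ray(C,u,v):
    K,R,e=C; d=R@np.linalg.solve(K,[u,v,1.]); return e,d/np.linalg.norm(d)
def onz(C,u,v,z):
    e,d=ray(C,u,v); return e+d*(z-e[2])/d[2]
def proj(C,p):
    K,R,e=C; q=K@(R.T@(np.array(p)-e)); return q[:2]/q[2]
def tri(rs):
    A=sum(np.eye(3)-np.outer(d,d) for e,d in rs);b=sum((np.eye(3)-np.outer(d,d))@e for e,d in rs)
    p=np.linalg.solve(A,b); return p,[np.linalg.norm(np.cross(p-e,d)) for e,d in rs]
E
python3 - <<'E'
from h import *
t=cv2.imread("pics/top0.png");s=cv2.imread("pics/side0.png")
a=cv2.resize(t[215:285,345:425],None,fx=5,fy=5,interpolation=cv2.INTER_CUBIC)
b=cv2.resize(s[235:315,260:345],None,fx=4.5,fy=4.5,interpolation=cv2.INTER_CUBIC)
h=max(a.shape[0],b.shape[0]);o=np.zeros((h,a.shape[1]+b.shape[1],3),np.uint8);o[:a.shape[0],:a.shape[1]]=a;o[:b.shape[0],a.shape[1]:]=b
cv2.imwrite("pics/crop1.png",o)
a=cv2.resize(t[135:260,225:305],None,fx=4.7,fy=4.7,interpolation=cv2.INTER_CUBIC)
b=cv2.resize(s[135:220,270:395],None,fx=3.3,fy=3.3,interpolation=cv2.INTER_CUBIC)
o=np.zeros((max(a.shape[0],b.shape[0]),a.shape[1]+b.shape[1],3),np.uint8);o[:a.shape[0],:a.shape[1]]=a;o[:b.shape[0],a.shape[1]:]=b
cv2.imwrite("pics/crop2.png",o)
for n,im,rg in (("top",t,(215,285,345,425)),("side",s,(235,315,260,345))):
    C=cam(n);hsv=cv2.cvtColor(im,cv2.COLOR_BGR2HSV)
    m=cv2.inRange(hsv,(105,90,40),(130,255,255));
    k,l,st,ce=cv2.connectedComponentsWithStats(m)
    for i in range(1,k):
        x,y=ce[i]
        if rg[0]<y<rg[1] and rg[2]<x<rg[3] and st[i,4]>15: print(n,ce[i],st[i],onz(C,*ce[i],38))
E
```

```text
top [409.1920904  231.10169492] [402 224  16  15 177] [500.54253032 -57.26282542  38.        ]
top [368.79545455 231.71590909] [364 227  11  11  88] [499.43924917  20.08985681  38.        ]
top [385.82320442 263.6519337 ] [378 257  16  15 181] [438.36119508 -10.33457325  38.        ]
side [315.375      251.39166667] [310 246  12  12 120] [499.03152455  21.3418365   38.        ]
side [280.77659574 261.69503546] [272 253  19  18 282] [438.92158246   8.30260796  38.        ]
side [325.28571429 276.99303136] [316 268  20  19 287] [502.20096942 -39.11970581  38.        ]
```

View pics/crop1.png

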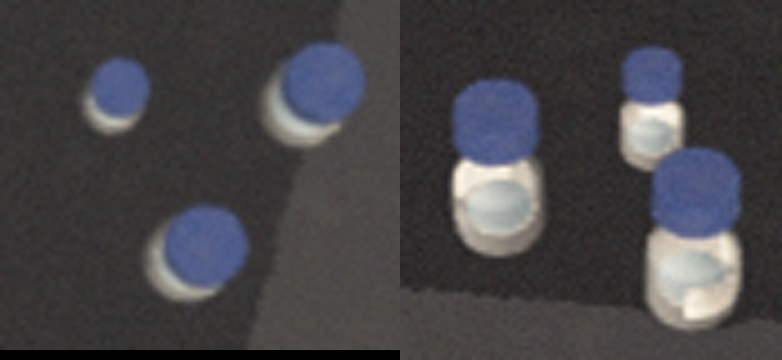

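View pics/crop2.png

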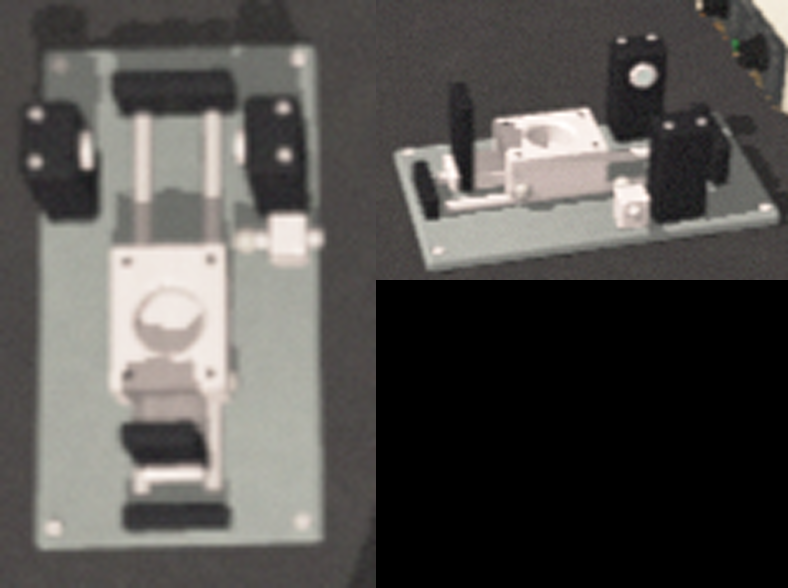

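Confirmed: the vial at (368,234) top and (316,259) side is clearly smaller than its two neighbours, and the other small one is in the excluded back row. Next I'll locate the well, the base plate, the neighbours, the stand rod and the beaker.

Run:
```python
from h import *
T=cam("top");S=cam("side");t=cv2.imread("pics/top0.png")
f=lambda x,y:(225+(x+.5)/4.7-.5,135+(y+.5)/4.7-.5)
g=lambda x,y:(270+(x-376+.5)/3.3-.5,135+(y+.5)/3.3-.5)
for n,c in dict(bl=(36,548),br=(323,541),tr=(315,45),tl=(41,50)).items(): print(n,onz(T,*f(*c),10).round(1))
print("well top",onz(T,*f(168,320),48).round(1), "side",onz(S,*g(549,136),48).round(1))
for n,c in dict(bl=(112,392),br=(226,392),tr=(226,248),tl=(112,248)).items(): print("car",n,onz(T,*f(*c),48).round(1))
print("tab top tri",onz(T,*f(163,430),84))
print("rod",onz(T,500,175,15).round(0),"S",onz(S,449,385,15).round(0))
print("beaker",onz(T,377,177,30).round(0),onz(S,386,255,30).round(0))
for a,b in (((409.2,231.1),(325.3,277)),((385.8,263.6),(280.8,261.7)),((368.8,231.7),(315.4,251.4))):
    p,r=tri([ray(T,*a),ray(S,*b)]);print("vial cap",p.round(1),np.round(r,1))
print("burette", tri([ray(T,487,125),ray(S,443,187)]))
# table front edge
print(onz(T,200,301,0).round(0))
```

```text
bl [466.1 285.   10. ]
br [468.9 165.5  10. ]
tr [688.  171.2  10. ]
tl [685.8 291.5  10. ]
well top [554.4 228.   48. ] side [555.6 225.4  48. ]
car bl [524.4 249.9  48. ]
car br [524.4 203.7  48. ]
car tr [584.9 204.9  48. ]
car tl [585.  251.8  48. ]
tab top tri [501.80454004 224.39567039  84.        ]
rod [ 619. -251.   15.] S [ 624. -240.   15.]
beaker [611.  -0.  30.] [616.  -2.  30.]
vial cap [498.  -54.1  53.8] [0.3 0.3]
vial cap [436.8  -8.   53.8] [0.1 0.1]
vial cap [499.   20.2  39.1] [0.2 0.2]
burette (array([ 619.21398691, -135.71918174,  263.33240832]), [np.float64(2.5891487117336656), np.float64(2.5891487117336522)])
[371. 345.   0.]
```

```bash
cat >> h.py <<'E'
def go(p,st=None):
    st=st or state();R=Ro.from_euler("xyz",st["tcp_rot"]).as_matrix()
    return (R.T@(np.array(p)-st["eef_pos"])/50).round(3)
E
python3 - <<'E'
from h import *
s=state();R=Ro.from_euler("xyz",s["tcp_rot"]).as_matrix();print(R.round(4));print(np.degrees(np.arctan2(R[1,1],R[0,1])))
print(go([499,20,200]))
E
```

```text
[[-2.000e-04  3.587e-01 -9.335e-01]
 [ 9.000e-04 -9.335e-01 -3.587e-01]
 [-1.000e+00 -9.000e-04 -1.000e-04]]
-68.97951028799163
[ 0.293 -9.289 -9.459]
```

>>> step_arm(
  steps=[
    [0,-0.3,-0.3,0],
    [0,-0.6,-0.6,0],
    [0,-0.75,-0.77,0],
    [0,-0.75,-0.77,0],
    [0,-0.75,-0.77,0],
    [0,-0.75,-0.77,0],
    [0,-0.75,-0.77,0],
    [0,-0.75,-0.77,0],
    [0,-0.75,-0.77,0],
    [0,-0.75,-0.77,0],
    [0,-0.75,-0.77,0],
    [0,-0.75,-0.77,0],
    [0,-0.6,-0.6,0],
    [0,-0.29,-0.26,0],
    [0,0,0,0.8],
    [0,0,0,0.8],
    [0,0,0,0.83],
    [0,0,0,0],
  ],
  jaw=0.5,
)

```text
t: 2.4
eef_pos: [499.0, 19.8, 214.5]
tcp_rot: [0.297, 1.571, -2.817]
ft_force: [0.6, 0.1, 0.3]
opening: 0.501
```

Run:
```python
from h import *
s=state();R=Ro.from_euler("xyz",s["tcp_rot"]).as_matrix();print(R.round(4),s["eef_pos"],s["opening"],s["t"],s["joints"])
i=read_camera("wrist");cv2.imwrite("pics/w1.png",i[:,:,::-1])
C=cam("wrist",s);print(proj(C,[499,20,38]))
hsv=cv2.cvtColor(i,cv2.COLOR_RGB2HSV);m=cv2.inRange(hsv,(105,90,40),(130,255,255))
k,l,st,ce=cv2.connectedComponentsWithStats(m)
for j in range(1,k):
    if st[j,4]>100: print(st[j],ce[j],onz(C,*ce[j],39))
```

```text
[[-3.000e-04  2.830e-02 -9.996e-01]
 [-1.000e-04 -9.996e-01 -2.830e-02]
 [-1.000e+00  1.000e-04  3.000e-04]] [499.0240112   19.82301525 214.52800542] 0.5014400388355353 2.4 [-9.25781455e-02  3.13524773e-01  1.86000879e+00 -1.30000263e-04
  9.68300502e-01  1.44995251e+00]
[320.63926403 185.75481526]
[311 178  21  21 284] [320.66197183 188.09507042] [496.6762508  19.9089532  39.       ]
[380 179  30  30 594] [394.18518519 193.16666667] [493.44001349 -58.35196649  39.        ]
[332 234  28  30 541] [345.46210721 248.23659889] [429.58117694  -9.51755961  39.        ]
```

View pics/w1.png

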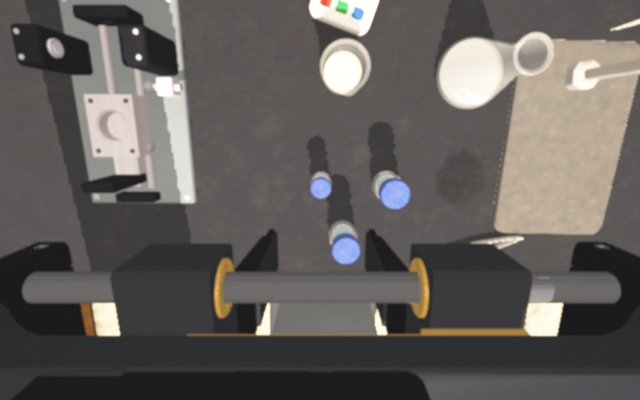

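The wrist view shows the small vial's cap at (320,188), between the bigger ones at (394,193) and (345,248). It agrees with the fixed cameras to within 2 mm, so I'm descending.

>>> step_arm(
  steps=[
    [0.6,0,0.02,0],
    [0.8,0,0,0],
    [0.8,0,0,0],
    [0.7,0,0,0],
    [0.5,0,0,0],
    [0.35,0,0,0],
    [0.15,0,0,0],
    [0,0,0,0],
  ],
)

```text
t: 3.45
eef_pos: [498.1, 19.7, 19.5]
tcp_rot: [0.078, 1.57, -3.035]
ft_force: [-0.3, 0.2, 0.3]
opening: 0.499
```

>>> step_arm(
  steps=[
    [0,0,0,0],
    [0,0,0,0],
    [0,0,0,0],
    [0,0,0,0],
    [0,0,0,0],
    [0,0,0,0],
  ],
  jaw=1,
)

```text
t: 4.2
eef_pos: [498.3, 19.8, 19.9]
tcp_rot: [2.955, 1.57, -0.16]
ft_force: [-0.5, 1.3, 5.6]
opening: 0.204
```

>>> step_arm(
  steps=[
    [-0.2,0,0,0],
    [-0.5,0,0,0],
    [-0.8,0,0,0],
    [-0.5,0,0,0],
    [-0.2,0,0,0],
    [0,0,0,0],
  ],
)

```text
t: 4.95
eef_pos: [498.1, 19.7, 129.8]
tcp_rot: [2.832, 1.57, -0.282]
ft_force: [0.8, -0.4, -0.2]
opening: 0.202
```

Run:
```python
from h import *
s=state();print(s["eef_pos"],s["opening"])
a=read_camera("side");b=read_camera("wrist");c=read_camera("top")
for n,i in (("side2",a),("w2",b),("top2",c)):cv2.imwrite(f"pics/{n}.png",i[:,:,::-1])
p=s["eef_pos"];print(proj(cam("side"),p),proj(cam("top"),p))
q=proj(cam("side"),p);x,y=map(int,q);u=cv2.resize(a[y-40:y+40,x-50:x+50],None,fx=4,fy=4,interpolation=2)
w=cv2.resize(b[160:330,220:420],None,fx=1.9,fy=1.9,interpolation=2);
o=np.zeros((330,800,3),np.uint8);o[:320,:400]=u;o[:323,400:780]=w
cv2.imwrite("pics/c2.png",o[:,:,::-1]);print(x,y)
C=cam("wrist",s);print("wrist axis",[proj(C,p+[0,0,h]).round(1) for h in (-18,0,26)])
```

```text
[498.08691136  19.7378678  129.81534125] 0.20190228802231244
[315.79353422 208.45920783] [374.8624398  223.06921054]
315 208
wrist axis [array([320.9, 236.4]), array([320.9, 247.5]), array([320.9, 268. ])]
```

View pics/c2.png

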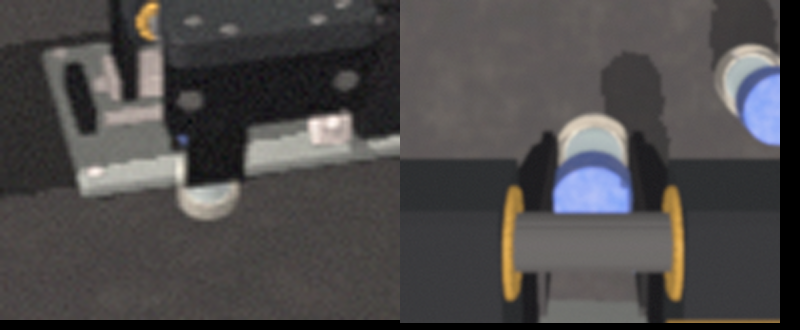

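Run:
```python
from h import *
s=state();p=s["eef_pos"];C=cam("wrist",s);S=cam("side")
print("far rim x at z110,113:",onz(C,321.6,219.5,110),onz(C,321.6,219.5,113))
print("side pred",proj(S,p+[0,0,-18]), proj(S,p+[4,0,-18]))
a=cv2.imread("pics/side2.png");r=a[205:235,300:335]
g=cv2.cvtColor(r,cv2.COLOR_BGR2GRAY)
print(g[14:28])
b=cv2.imread("pics/w2.png");g=cv2.cvtColor(b,cv2.COLOR_BGR2GRAY);print(g[212:242,318:326].mean(1).round())
```

```text
far rim x at z110,113: [507.95989085  19.62177709 110.        ] [508.86917753  19.65508084 113.        ]
side pred [315.36194437 218.10651553] [317.84531541 217.80299334]
[[ 71  72  72  71  70  68  73  72  70  97 144 175 174 179 174 175 183 181
  166 150 136 132 127 102  78  74  71  75  72  71  74  67  73  70  70]
 [ 70  73  76  76  71  73  70  70  66  73 105 156 172 174 167 162 161 151
  145 136 136 127 112  86  76  74  67  65  68  70  67  72  69  67  69]
 [ 74  75  72  72  74  72  69  73  68  68  70 104 148 167 171 158 155 152
  140 135 130 114  88  73  74  73  70  74  71  70  77  73  73  73  71]
 [ 71  72  71  69  71  68  65  69  66  69  68  74  85 109 125 135 141 135
  119 105  87  75  69  73  73  69  71  73  74  70  75  76  75  71  70]
 [ 70  68  73  70  69  70  72  72  73  71  70  70  72  71  71  76  78  75
   77  69  70  67  73  69  75  72  70  73  71  71  76  77  77  74  71]
 [ 70  75  70  69  67  73  69  69  70  70  73  70  72  68  64  70  72  67
   67  72  69  72  69  68  69  66  73  69  77  72  71  73  73  74  69]
 [ 71  70  71  70  70  73  72  74  72  71  67  71  64  71  
[... 555 characters left out ...]
 72  69  68  74  69  77  73  72  73  73
   76  70  74  77  71  71  71  70  71  68  70  72  66  69  72  66  72]
 [ 75  71  68  67  69  71  69  73  72  73  68  70  75  73  73  76  72  75
   73  70  77  76  73  69  65  72  72  70  71  69  71  67  65  66  70]
 [ 75  72  68  70  69  68  73  68  70  67  69  76  75  71  72  74  74  73
   73  74  73  71  74  75  69  73  67  69  69  67  64  71  71  69  67]
 [ 73  70  71  70  68  68  71  70  70  75  75  74  72  77  80  74  76  73
   72  73  70  70  69  71  69  68  72  68  67  71  68  67  69  67  70]]
[ 90.  90.  90.  90.  91.  91.  97. 117. 150. 184. 200. 200. 195. 192.
 187. 180. 178. 182. 186. 188. 187. 186. 184. 182. 181. 178. 165. 138.
 109.  95.]
```

>>> step_arm(
  steps=[
    [0,-0.2,-0.06,0],
    [0,-0.45,-0.14,0],
    [0,-0.6,-0.2,0],
    [0.05,-0.7,-0.22,0],
    [0.1,-0.7,-0.22,0],
    [0.1,-0.7,-0.2,0],
    [0.05,-0.46,-0.14,0],
    [0,-0.2,-0.06,0],
    [0,-0.1,-0.02,0],
    [0,0,0,0],
    [0,0,0,0],
  ],
)

```text
t: 6.48
eef_pos: [555.5, 226.2, 114.8]
tcp_rot: [2.457, 1.571, -0.658]
ft_force: [-0.4, -0.8, -0.9]
opening: 0.205
```

Run:
```python
from h import *
s=state();print(s["eef_pos"],s["t"])
b=read_camera("wrist");a=read_camera("side");c=read_camera("top")
for n,i in (("side3",a),("w3",b),("top3",c)):cv2.imwrite(f"pics/{n}.png",i[:,:,::-1])
o=np.zeros((590,800,3),np.uint8)
w=cv2.resize(b[120:320,240:400],None,fx=2.9,fy=2.9,interpolation=2);o[:580,:464]=w[:580]
u=cv2.resize(a[140:220,270:380],None,fx=3,fy=3,interpolation=2);o[:240,467:797]=u
v=cv2.resize(c[140:260,220:310],None,fx=2.8,fy=2.8,interpolation=2);o[250:586,467:719]=v
cv2.imwrite("pics/c3.png",o[:,:,::-1])
C=cam("wrist",s);p=s["eef_pos"];print([proj(C,[x,226.5,48]).round(1) for x in (541,555,569)],[proj(C,p+[d,0,-20]) for d in (-11.5,0,11.5)])
```

```text
[555.45611061 226.20027911 114.81450852] 6.475
[array([319.9, 232.6]), array([320.4, 214.6]), array([320.9, 196.2])] [array([320.35855212, 253.02260797]), array([320.87051299, 235.23085659]), array([321.39693969, 216.93638658])]
```

View pics/c3.png

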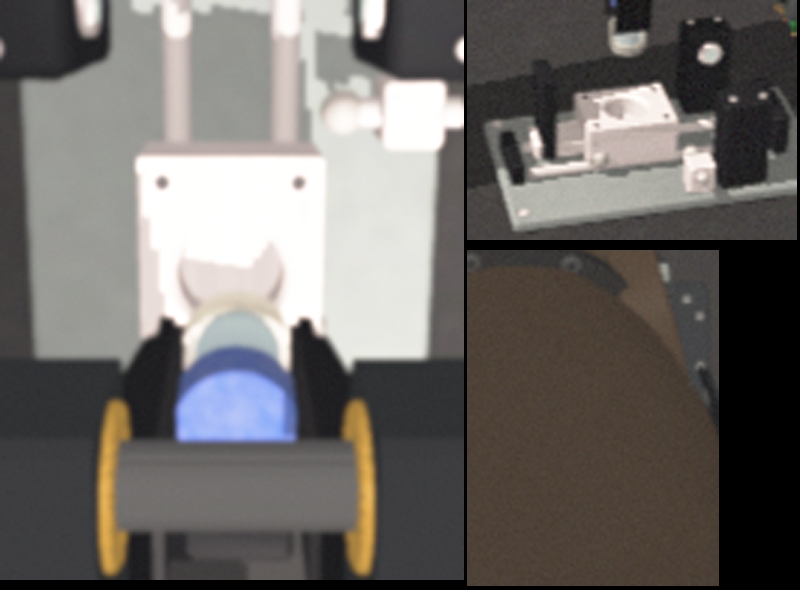

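Run:
```python
from h import *
s=state();C=cam("wrist",s);S=cam("side")
f=lambda x,y:(240+(x+.5)/2.9-.5,120+(y+.5)/2.9-.5)
for n,c in dict(fl=(137,156),fr=(325,156),hl=(162,182),hr=(299,182),wl=(180,272),wr=(283,272)).items(): print(n,onz(C,*f(*c),48).round(1))
print("vial far rim",onz(C,*f(236,293),95).round(1),onz(C,*f(236,293),98).round(1))
b=cv2.imread("pics/w3.png");print(b[166:182,318,1]);print(b[214:226,321,1])
a=cv2.imread("pics/side3.png")
cv2.imwrite("pics/c4.png",cv2.resize(a[140:205,300:350],None,fx=9,fy=9,interpolation=cv2.INTER_CUBIC))
p=s["eef_pos"];print("side pred vial bottom c",proj(S,p+[0,0,-20]).round(1),"well pred c",proj(S,[555,227,48]).round(1), proj(S,[569,227,48]).round(1),proj(S,[541,227,48]).round(1))
```

```text
fl [585.1 251.6  48. ]
fr [586.4 205.1  48. ]
hl [578.7 245.4  48. ]
hr [579.7 211.3  48. ]
wl [555.6 240.6  48. ]
wr [556.3 214.3  48. ]
vial far rim [564.7 226.6  95. ] [565.6 226.6  98. ]
[151 153 158 165 168 171 173 203 245 255 255 255 255 255 255 255]
[222 223 223 223 223 220 217 212 210 204 198 194]
side pred vial bottom c [322.4 155.7] well pred c [321.6 175.5] [328.4 174.7] [314.8 176.2]
```

View pics/c4.png

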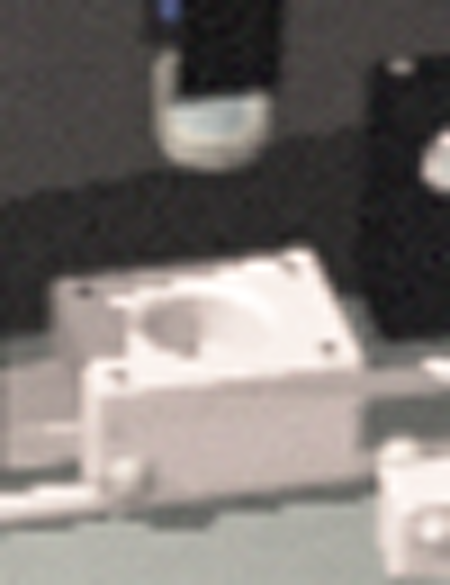

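>>> step_arm(
  steps=[
    [0.2,-0.018,-0.015,0],
    [0.34,0,0,0],
    [0.2,0,0,0],
    [0.1,0,0,0],
    [0,0,0,0],
    [0,0,0,0],
  ],
)

```text
t: 7.38
eef_pos: [556.4, 227.9, 72.9]
tcp_rot: [-3.069, 1.57, 0.101]
ft_force: [0.3, 0.2, -0.2]
opening: 0.204
```

Run:
```python
from h import *
s=state();print(s["eef_pos"],s["t"])
b=read_camera("wrist");a=read_camera("side")
for n,i in (("side4",a),("w4",b)):cv2.imwrite(f"pics/{n}.png",i[:,:,::-1])
o=np.zeros((590,800,3),np.uint8)
b2=(255*(b/255.)**1.8).astype(np.uint8)
w=cv2.resize(b2[120:260,260:380],None,fx=4,fy=4,interpolation=2);o[:560,:480]=w
u=cv2.resize(a[145:200,300:345],None,fx=7,fy=7,interpolation=2);o[:385,482:797]=u
cv2.imwrite("pics/c5.png",o[:,:,::-1])
C=cam("wrist",s);S=cam("side");p=s["eef_pos"];print("far rim pred",proj(C,p+[11.5,0,-20]),proj(S,p+[0,0,-20]))
```

```text
[556.36587811 227.91962621  72.89294335] 7.375
far rim pred [321.42021798 216.94748828] [322.22574394 173.1081416 ]
```

View pics/c5.png

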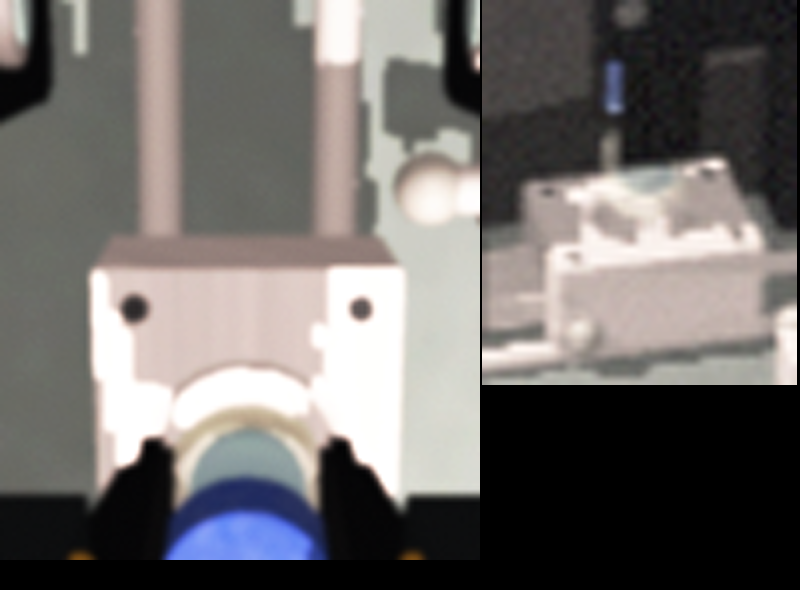

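Run:
```python
from h import *
s=state();C=cam("wrist",s)
f=lambda x,y:(260+(x+.5)/4-.5,120+(y+.5)/4-.5)
for n,c in dict(el=(92,268),er=(405,268),hl=(134,308),hr=(361,308),mouth=(245,366)).items(): print(n,onz(C,*f(*c),48).round(1))
for z in (53,55): print("vial rim",onz(C,*f(247,405),z).round(1))
print("vial L/R",onz(C,*f(173,460),56).round(1),onz(C,*f(322,460),56).round(1))
b=cv2.imread("pics/w4.png");print(b[184:236,321].tolist())
```

```text
el [584.6 251.6  48. ]
er [585.9 204.9  48. ]
hl [578.6 245.2  48. ]
hr [579.6 211.1  48. ]
mouth [570.1 228.3  48. ]
vial rim [565.4 227.9  53. ]
vial rim [566.  227.9  55. ]
vial L/R [557.5 238.6  56. ] [558.1 216.5  56. ]
[[170, 174, 189], [170, 174, 188], [181, 186, 202], [204, 210, 224], [221, 224, 235], [224, 228, 239], [223, 227, 238], [223, 227, 238], [224, 227, 238], [223, 227, 238], [223, 227, 238], [223, 227, 238], [223, 227, 238], [223, 227, 238], [223, 227, 238], [223, 227, 238], [223, 227, 238], [223, 227, 238], [223, 227, 238], [222, 227, 238], [223, 227, 238], [224, 228, 239], [224, 228, 239], [223, 227, 238], [223, 226, 237], [219, 222, 233], [207, 214, 226], [217, 221, 233], [244, 247, 253], [255, 255, 255], [255, 255, 255], [255, 255, 255], [255, 255, 255], [255, 255, 255], [255, 255, 255], [254, 255, 255], [249, 251, 254], [229, 236, 244], [204, 220, 229], [190, 208, 220], [183, 201, 215], [181, 197, 210], [182, 195, 201], [183, 189, 187], [188, 189, 179], [195, 196, 183], [198, 201, 187], [199, 202, 189], [200, 202, 189], [199, 199, 188], [199, 197, 185], [197, 195, 184]]
```

>>> step_arm(
  steps=[
    [0.06,0,-0.01,0],
    [0.1,0,0,0],
    [0.1,0,0,0],
    [0.06,0,0,0],
    [0,0,0,0],
  ],
)

```text
t: 8.1
eef_pos: [556.5, 227.8, 56.3]
tcp_rot: [0.428, 1.57, -2.686]
ft_force: [-0.8, 0.3, 0.5]
opening: 0.203
```

>>> step_arm(
  steps=[
    [0.03,0,0,0],
    [0.03,0,0,0],
    [0,0,0,0],
  ],
)

```text
t: 8.48
eef_pos: [556.6, 227.8, 53.5]
tcp_rot: [0.98, 1.571, -2.134]
ft_force: [0.4, 0.1, 0.3]
opening: 0.204
```

Now I'll release to a partial opening, wait, then lift and look.

>>> step_arm(
  steps=[
    [0,0,0,0],
    [0,0,0,0],
    [0,0,0,0],
    [0,0,0,0],
    [0,0,0,0],
  ],
  jaw=0.5,
)

```text
t: 9.1
eef_pos: [556.7, 227.9, 53.6]
tcp_rot: [2.691, 1.571, -0.423]
ft_force: [0.2, -1.7, 0.2]
opening: 0.5
```

>>> step_arm(
  steps=[
    [-0.2,0,0,0],
    [-0.5,0,0,0],
    [-0.8,0,0,0],
    [-0.8,0,0,0],
    [-0.5,0,0,0],
    [-0.2,0,0,0],
    [0,0,0,0],
  ],
)

```text
t: 9.98
eef_pos: [556.6, 227.8, 203.8]
tcp_rot: [-3.11, 1.57, 0.059]
ft_force: [-0.5, -0.2, 0.2]
opening: 0.5
```

Run:
```python
from h import *
s=state();print(s["eef_pos"],s["t"])
b=read_camera("wrist");a=read_camera("side")
for n,i in (("side5",a),("w5",b)):cv2.imwrite(f"pics/{n}.png",i[:,:,::-1])
o=np.zeros((590,800,3),np.uint8)
w=cv2.resize(b[100:260,250:390],None,fx=3.4,fy=3.4,interpolation=2);o[:544,:476]=w
u=cv2.resize(a[145:220,270:375],None,fx=3,fy=3,interpolation=2);o[:225,480:795]=u
cv2.imwrite("pics/c6.png",o[:,:,::-1])
C=cam("wrist",s);print(proj(C,[555.2,227.5,48]),proj(C,[555.2,227.5,77]))
```

```text
[556.62832108 227.84515796 203.83592411] 9.975
[321.12960524 191.22660281] [321.16487443 197.7466579 ]
```

View pics/c6.png

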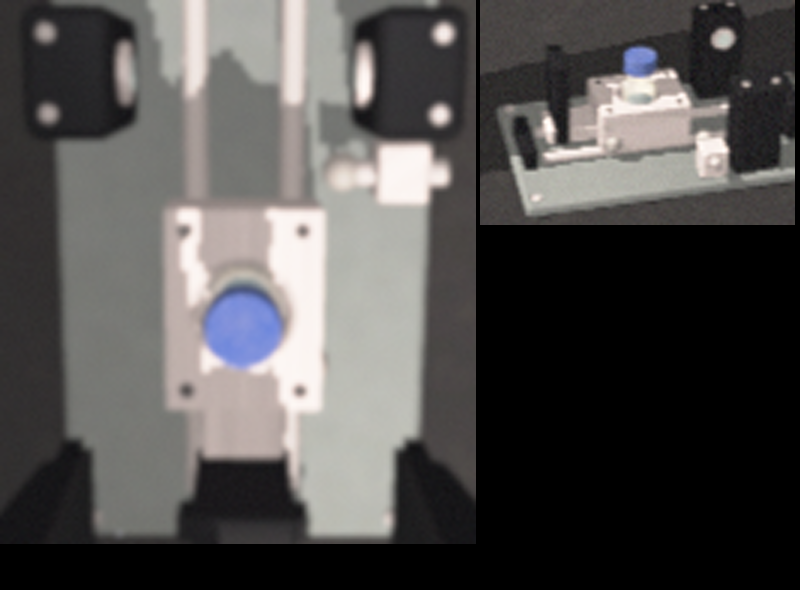

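The vial stands in the well: cap at crop (243,327), where a seated vial was predicted. The carriage is still out. Next: go behind the tab, close the jaws and descend.

>>> step_arm(
  steps=[
    [0,0,0.2,0],
    [0,0,0.5,0],
    [0,0,0.5,0],
    [0,0,0.38,0],
    [0,0,0.15,0],
    [0,0,0,0],
  ],
  jaw=1,
)

```text
t: 10.82
eef_pos: [470.0, 225.5, 203.5]
tcp_rot: [0.936, 1.571, -2.178]
ft_force: [-0.1, 0.5, 0.1]
opening: 0.01
```

>>> step_arm(
  steps=[
    [0.3,0,0,0],
    [0.6,0,0,0],
    [0.6,0,0,0],
    [0.6,0,0,0],
    [0.4,0,0,0],
    [0.2,0,0,0],
    [0.14,0,0,0],
    [0,0,0,0],
  ],
)

```text
t: 11.82
eef_pos: [470.3, 225.4, 61.4]
tcp_rot: [0.691, 1.571, -2.423]
ft_force: [0.4, 0.2, 0.3]
opening: 0.003
```

Run:
```python
from h import *
s=state();print(s["eef_pos"],s["t"],s["ft_force"],s["opening"])
b=read_camera("wrist");a=read_camera("side")
for n,i in (("side6",a),("w6",b)):cv2.imwrite(f"pics/{n}.png",i[:,:,::-1])
o=np.zeros((590,800,3),np.uint8)
w=cv2.resize(b[60:300,220:420],None,fx=2.2,fy=2.2,interpolation=2);o[:528,:440]=w
u=cv2.resize(a[135:220,260:375],None,fx=3,fy=3,interpolation=2);o[:255,450:795]=u
cv2.imwrite("pics/c7.png",o[:,:,::-1])
```

```text
[470.29253601 225.44134496  61.40520011] 11.825 [0.44843507 0.15643553 0.31981058] 0.002672409667016763
```

View pics/c7.png

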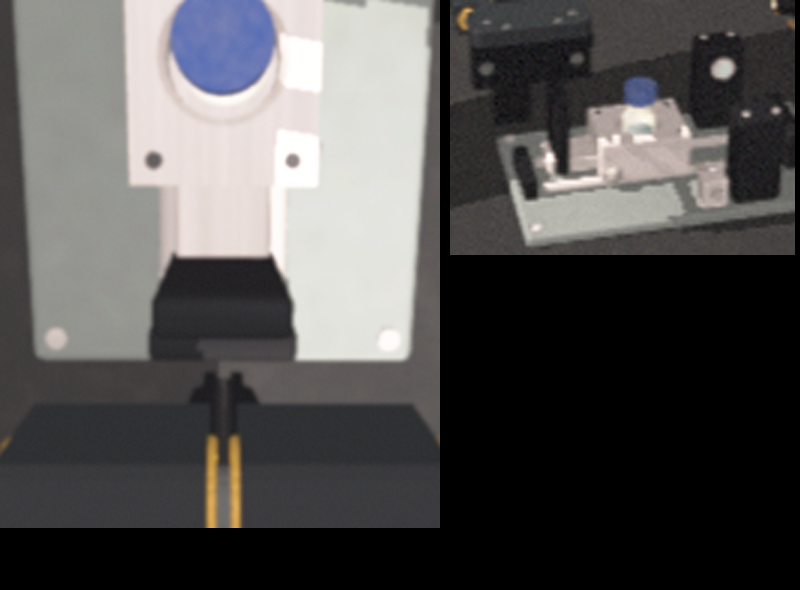

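The closed fingers are just behind the tab and centred on it. Pushing gently.

>>> step_arm(
  steps=[
    [0,0,-0.08,0],
    [0,0,-0.08,0],
    [0,0,-0.06,0],
    [0,0,-0.05,0],
    [0,0,-0.05,0],
    [0,0,-0.05,0],
    [0,0,-0.06,0],
    [0,0,-0.07,0],
    [0,0,-0.08,0],
    [0,0,-0.08,0],
    [0,0,-0.08,0],
    [0,0,-0.08,0],
    [0,0,-0.08,0],
    [0,0,-0.08,0],
    [0,0,-0.08,0],
    [0,0,-0.06,0],
    [0,0,-0.05,0],
    [0,0,-0.03,0],
    [0,0,0,0],
  ],
)

```text
t: 14.3
eef_pos: [530.4, 227.2, 61.6]
tcp_rot: [-2.932, 1.57, 0.237]
ft_force: [0.2, -0.2, -0.3]
opening: 0.002
```

```bash
cat > look.py <<'E'
from h import *
import sys
n=sys.argv[1]
s=state();print(s["eef_pos"],s["t"],s["ft_force"],s["opening"])
b=read_camera("wrist");a=read_camera("side")
for m,i in (("side",a),("w",b)):cv2.imwrite(f"pics/{m}{n}.png",i[:,:,::-1])
o=np.zeros((590,800,3),np.uint8)
w=cv2.resize(b[20:280,220:420],None,fx=2.2,fy=2.2,interpolation=2);o[:572,:440]=w
u=cv2.resize(a[135:220,270:385],None,fx=3,fy=3,interpolation=2);o[:255,450:795]=u
cv2.imwrite(f"pics/l{n}.png",o[:,:,::-1])
E
python3 look.py 7
```

```text
[530.417688   227.20529277  61.63438331] 14.3 [ 0.16303938 -0.19041916 -0.29068803] 0.0019147130941551446
```

View pics/l7.png

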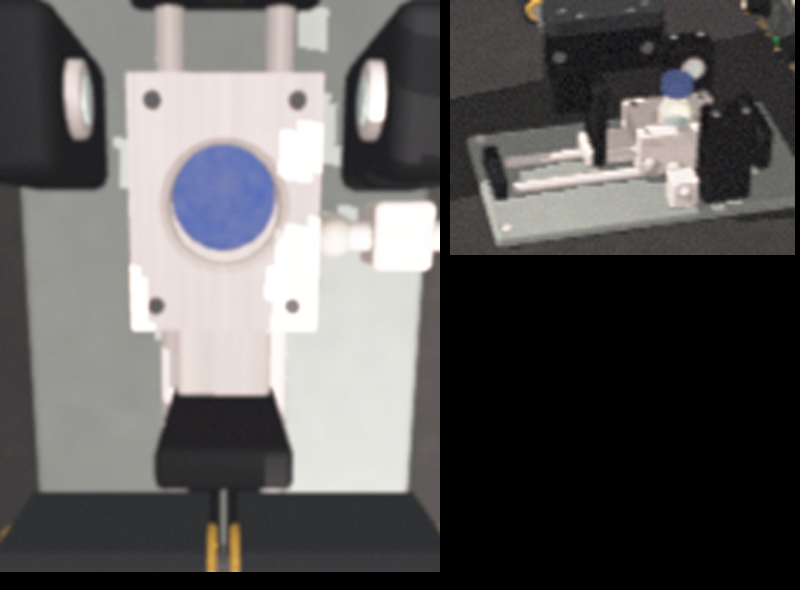

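>>> step_arm(
  steps=[
    [0,0,-0.04,0],
    [0,0,-0.05,0],
    [0,0,-0.05,0],
    [0,0,-0.05,0],
    [0,0,-0.04,0],
    [0,0,-0.03,0],
    [0,0,0,0],
  ],
)

```text
t: 15.28
eef_pos: [543.1, 227.5, 61.5]
tcp_rot: [0.395, 1.57, -2.719]
ft_force: [-2.7, 1.1, 1.2]
opening: 0.008
```

```bash
python3 look.py 8
```

```text
[543.10243251 227.45561532  61.46835701] 15.275 [-2.66825395  1.12346713  1.20065801] 0.007945324355634886
```

View pics/l8.png

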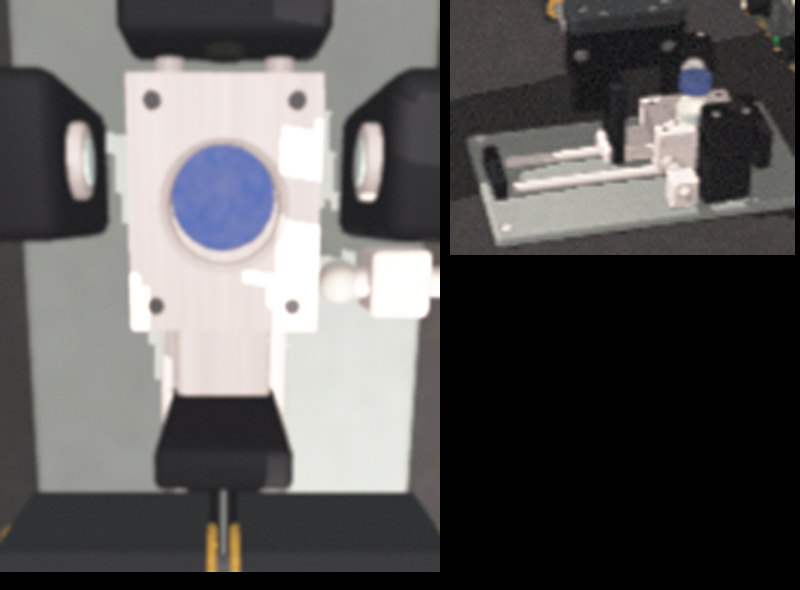

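>>> step_arm(
  steps=[
    [0,0,-0.03,0],
    [0,0,-0.03,0],
    [0,0,-0.03,0],
    [0,0,0,0],
  ],
)

```text
t: 15.88
eef_pos: [548.2, 227.6, 61.7]
tcp_rot: [-3.068, 1.57, 0.101]
ft_force: [0.7, -0.4, 0.6]
opening: 0.005
```

>>> step_arm(
  steps=[
    [0,0,-0.03,0],
    [0,0,-0.03,0],
    [0,0,0,0],
  ],
)

```text
t: 16.25
eef_pos: [550.8, 227.7, 61.6]
tcp_rot: [2.94, 1.571, -0.174]
ft_force: [0.2, -1.0, 0.5]
opening: 0.004
```

```bash
python3 look.py 9
```

```text
[550.84966217 227.66400029  61.61278348] 16.25 [ 0.15881221 -0.95282907  0.53802861] 0.0044894415233004675
```

View pics/l9.png

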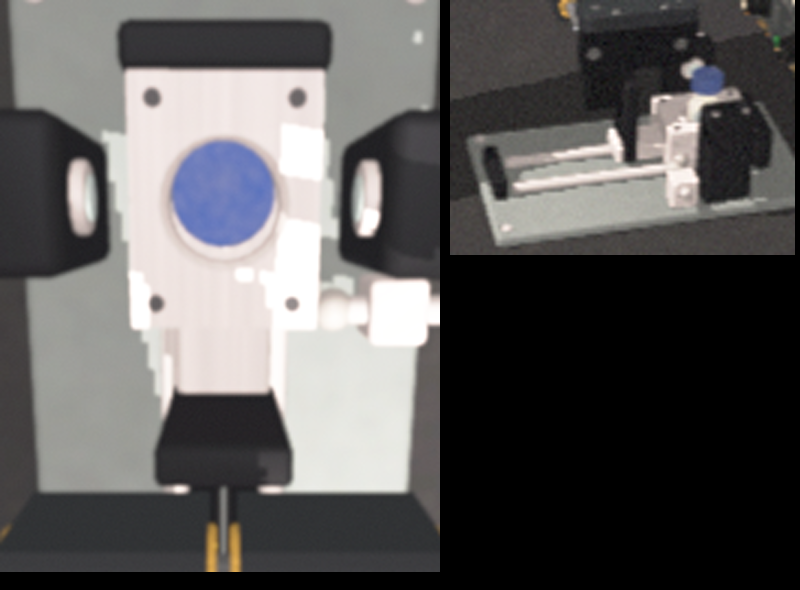

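The carriage block now touches the end stop (crop row 68) and the well is between the lamp blocks. The force fell to zero and the carriage ran ahead of the fingers, so the detent has snapped. Backing off to check.

>>> step_arm(
  steps=[
    [0,0,0.1,0],
    [0,0,0.3,0],
    [0,0,0.4,0],
    [0,0,0.3,0],
    [-0.4,0,0,0],
    [-0.7,0,0,0],
    [-0.7,0,0,0],
    [-0.4,0,0,0],
    [0,0,0,0],
    [0,0,0,0],
  ],
)

```text
t: 17.6
eef_pos: [495.1, 226.1, 170.8]
tcp_rot: [0.365, 1.57, -2.749]
ft_force: [-0.5, -0.5, 0.9]
opening: 0.008
```

Run:
```python
from h import *
s=state();print(s["eef_pos"],s["t"],s["ft_force"])
b=read_camera("wrist");a=read_camera("side")
cv2.imwrite("pics/s10.png",a[:,:,::-1])
cv2.imwrite("pics/w10.png",b[:,:,::-1])
o=np.zeros((580,800,3),np.uint8)
w=cv2.resize(b[0:210,235:405],None,fx=2.6,fy=2.6,interpolation=2);o[:546,:442]=w
u=cv2.resize(a[135:220,270:385],None,fx=3,fy=3,interpolation=2);o[:255,450:795]=u
u=cv2.resize(a[210:320,260:400],None,fx=2.4,fy=2.4,interpolation=2);o[270:534,450:786]=u
cv2.imwrite("pics/l10.png",o[:,:,::-1])
```

```text
[495.0661818  226.08253405 170.75002236] 17.6 [-0.51011087 -0.52486427  0.86376653]
```

View pics/l10.png

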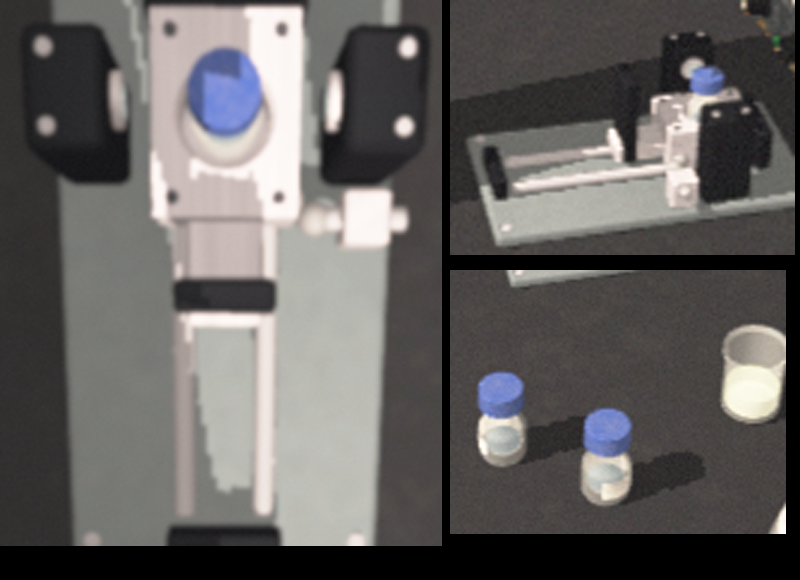

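After backing off, the block is still against the end stop and the well is between the lamp blocks. The vial is upright in it, and the beaker and the other vials are undisturbed. Handing in.

```bash
python3 -c "
from cell import *
print(job_done())"
```

```text
the job is handed in; nothing more can be done
None
```

The job is done and handed in at about 17.7 s of the 51 s allowed. I gripped the smallest vial by its cap and stood it in the well while the carriage was still out. Then I pushed the tab with closed fingers until the detent snapped and backed the arm off clear.

- **Placing the vial:** it went down to the well floor with no noticeable contact force. Afterwards the cap was within about 1.5 px of where a seated vial should appear.
- **Pushing home:** the push force rose to about 2.7 N at the last reading before the crest, then fell to zero as the carriage ran ahead of the fingers. I did not measure the travel value directly; the pictures show the carriage block resting against the end stop, still there after I let go.
- **Final pictures:** the vial stands upright between the lamp blocks. The beaker and the two larger vials appear where they were.
- **Disagreement:** the wrist and side cameras differed by up to about 3 mm in x on the vial's offset from the well. I aimed between the two readings, and the vial went in cleanly.

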